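Take a fresh name slate from the slate box

ROBOT

A 6-joint arm with a two-finger parallel gripper is mounted at the origin on the work surface. World frame = base frame: x ahead of the robot, y to its left, z up, the work surface at z = 0. Lengths are in m, angles in degrees, forces in N, time in s.
With the tool pointing down it reaches from about 0.325 to 0.85 m from the base axis. Payload 15.5 kg.
Tool frame: the origin (TCP) lies midway between the tips of the shut fingers; the grasp point (between the pads) lies 19 mm behind it; z points along the fingers, y is the line along which they close (so a half turn about z gives the same grasp; the last joint's range is limited). The gripper opens to 91 mm and grips with 3 to 60 N. Pads are 32 mm wide; open, the fingers measure 118 mm over their backs; the gripper's body (76 mm by 178 mm) begins 60 mm behind the grasp point.
Start: joints at [-69.471, 28.281, 77.091, -0, 74.628, -5.472], TCP at [0.274, -0.562, 0.214] pointing down, gripper open.
Joint ranges: [-166.48, 166.48], [-47.26, 123.95], [12.59, 153.08], [-70.14, 250.14], [6.76, 159.57], [-176.63, 176.63]. Speed limits (degrees/s): [108.29, 108.29, 147.25, 172.46, 172.46, 172.46].

INTERFACE

Orientations are given as a 3x3 rotation matrix whose columns are the frame's x, y, z axes.
In Python, from bench import ctrl gives the robot as it stands. The module is installed in compiled form; this text tells all that it offers. Calls block until the motion is done:
- ctrl.goto(position, orientation): joint-space move of the TCP to a pose.
- ctrl.move_l(position, vel=0.15, ori=None, contact_N=None): straight line of the TCP; ori=None keeps the orientation; vel is the mean speed in m/s. With contact_N (N) it stops when the force on the tool has changed by that much, and returns True; else False.
- ctrl.movej(angles): joint-space move.
- ctrl.command_gripper(opening): opening from 0.0 (shut) to 1.0 (fully open); the grip force is fixed at half the most; returns when the fingers have stopped.
- ctrl.sleep(seconds).
- ctrl.ik(position, orientation): joint angles nearest the present ones, or None.
- ctrl.read_camera(name): name is "scene" or "top" or "wrist"; returns the picture (480x640x3 uint8, blue, green, red); there is no depth.
- ctrl.camera_params(name): a dict with "fx", "fy", "cx", "cy" (pixels), "D" ([k1, k2, p1, p2, k3] as OpenCV has them; the pictures are not rectified), "pose" (4x4, takes a point from camera to world coordinates); the wrist camera has in their place "T_tool_cam" (4x4, takes a point from camera to tool coordinates, whose origin is the TCP and whose axes are the flange's). Camera axes: x right, y up, looking along -z (the intrinsics and any distortion apply to the point x, -y, -z); pixel columns grow to the right and rows downward; lengths in m; the calibration is good to about 2 mm. A picture is of the moment at which its call begins: read the wrist's pose just before it. camera_params takes no time and is no camera call.
A pose or a line that the arm cannot do raises ctrl.MotionError and nothing moves.
- ctrl.sign_off(): hands the job in; it is judged then, once.
Readings, each from a call of its own:
- ctrl.current_t(): time.
- ctrl.current_q(): joint angles.
- ctrl.current_dq(): joint speeds.
- ctrl.current_effort(): joint torques, N m.
- ctrl.current_tool_pos(): TCP position.
- ctrl.current_eef_rot(): TCP orientation.
- ctrl.current_contact_force(): force on the tool from outside, world axes, zero at the start.
- ctrl.current_wrist_torque(): the same for the moment, N m.
- ctrl.current_grip_width(): opening from 0.0 (shut) to 1.0 (fully open).
- ctrl.current_grasp_force(): force on a finger pad.
Only numpy, scipy, OpenCV 4.12 (cv2) and the standard library are available. Lean on these libraries where they do the work, as an engineer would, in place of code of your own. Each camera call takes 0.05 s, during which the arm holds its last target. There are 200 camera calls.

TASK

Put a fresh name slate out for the next player: pressing only lightly, slide the top slate a good third of its length out through the open front of the slate box while it stays flat on the stack, without shifting the slates under it. Then set it gently on the sloping slate rest, lying flat on the face, centred, square and with its lower end against the lip. Slate is brittle, so never bang or press it hard on the stack or the rest, and don't knock the other things on the ledge.

Things in the scene. Friction and masses are not known exactly. Their poses are not given: they have to be found in the camera images.
- slate_top: top one of four equal plain dark grey slates, flat tiles 110 (x) x 62 (y) x 8 (z) mm, 130 to 170 g, stacked in the slate box; origin at the centre of its underside, z up, x along its length. Slate slides on slate at friction 0.18 to 0.27; a rubber fingertip grips it better: 4 to 6 N of press draws it along steadily. Over 80 N between it and the stack or the rest cracks it
- slate_2: the slate just under the top one, same size and origin; the top slate tips off its front edge once more than half of it stands out. It must stay where it lies (within 4 mm); if the top slate is drawn along under a press of more than about 7 N, this one and the next are dragged along with it, since the lower slates are worn smoother
- slate_3: the third slate from the top, same size and origin; it must stay where it lies (within 4 mm); it slides easily on the bottom slate, at two thirds of the friction higher up
- slate_4: the bottom slate of the stack, same size and origin; it must stay where it lies
- slate_box: fixed oak box round the stack, 130 (x) x 82 (y) mm, walls 8 mm thick and 40 mm high, floor 10 mm thick; origin at the centre of its underside on the ledge; +x is the back wall, -x the open front, facing the robot within 20 degrees. Inside 114 x 66 mm: about 2 mm of play round each slate. The stack's top is at 42 mm, 2 mm over the walls, so no slate can be gripped by its sides in the box
- box_front (a point): middle of the open front of the slate box, at its outer face (65 mm from the box's centre) and at the height of the top of the stack (42 mm); axes as the box's. Only a lip 15 mm high crosses the front, below the upper three slates
- rest_face: oak face of the fixed slate rest, 44 mm wide (y), 108 mm long (x): a slate overhangs it 9 mm at each side, so fingers can straddle it. It slopes down towards the robot at 20 degrees; origin on the face, mid-width, at the foot where it meets the lip, 28 mm above the ledge; x up the slope, y across, z square out of the face. The lip stands 8 mm out of the face, 8 mm thick
- rest_seat (a point): point on the rest's face where the slate's origin (centre of its underside) belongs: 55 mm up the slope from the lip, mid-width; axes as the face's
- tumbler: clear glass tumbler, 78 mm across the rim, 92 mm tall, standing loose; origin at the centre of its foot; not to be knocked
- dart_stand: loose brass stand, 72 mm across, with three upright darts, 165 mm tall in all; origin at the centre of its foot; not to be knocked
- tip_pot: loose red rubber pot for dart tips, 52 mm across, 40 mm tall; origin at the centre of its foot; not to be knocked
- sharpener: loose chrome point sharpener, an upright cylinder 19 mm across, 44 mm tall; origin at the centre of its foot; not to be knocked

How it is judged:
By the outcome, as a careful person would: the job done as asked, in the order asked, and still so for the second after the job is handed in, with the robot touching nothing.
It also fails if it takes over 64 s, if anything falls off the work surface, if the arm or the gripper's body presses on something with over 40 N, if the wrist force passes 120 N, or if a joint passes its speed limit or range.

## Working session

There is one attempt and no reset: what is moved stays moved. The work goes in short steps, each a Python script; the robot and the scene stay as the last script left them, time stands still between calls to the robot, and variables do not carry over. Pictures are saved under pics/ and viewed, at most 10 in all, crops included, and the job is handed in when it is done.

```bash
mkdir -p pics
python3 - <<'E'
from bench import ctrl
import cv2,numpy as np
np.set_printoptions(precision=4,suppress=True)
for n in ("scene","top"):
    im=ctrl.read_camera(n); cv2.imwrite(f"pics/{n}0.png",im)
    print(n,ctrl.camera_params(n))
print(ctrl.camera_params("wrist"),ctrl.current_eef_rot(),ctrl.current_t())
E
```

```text
scene {'fx': 546.4099694510636, 'fy': 546.4099694510636, 'cx': 324.9658283390103, 'cy': 239.07536887800853, 'D': array([0.0007, 0.    , 0.    , 0.    , 0.    ]), 'pose': array([[-0.1549, -0.6712,  0.7249,  1.4981],
       [ 0.9879, -0.1077,  0.1114,  0.1263],
       [ 0.0033,  0.7334,  0.6798,  0.8664],
       [ 0.    ,  0.    ,  0.    ,  1.    ]])}
top {'fx': 554.7135919431042, 'fy': 554.7135919431042, 'cx': 323.4935807628085, 'cy': 232.3973653316114, 'D': array([-0.107,  0.   ,  0.   ,  0.   ,  0.   ]), 'pose': array([[ 0.0061,  0.9988, -0.0481,  0.5499],
       [-0.9998,  0.0051, -0.0193, -0.0111],
       [-0.019 ,  0.0482,  0.9987,  1.3066],
       [ 0.    ,  0.    ,  0.    ,  1.    ]])}
{'fx': 431.228554593055, 'fy': 431.228554593055, 'cx': 318.6752037326842, 'cy': 250.1536785273197, 'D': array([-0.0303,  0.    ,  0.    ,  0.    ,  0.    ]), 'T_tool_cam': array([[-0.0007,  0.958 ,  0.2866,  0.0807],
       [ 1.    ,  0.0004,  0.0012,  0.0003],
       [ 0.001 ,  0.2866, -0.958 , -0.1718],
       [ 0.    ,  0.    ,  0.    ,  1.    ]])} [[ 0.8988  0.4383 -0.0004]
 [ 0.4383 -0.8988  0.001 ]
 [ 0.0001 -0.0011 -1.    ]] 0.1
```

View pics/top0.png

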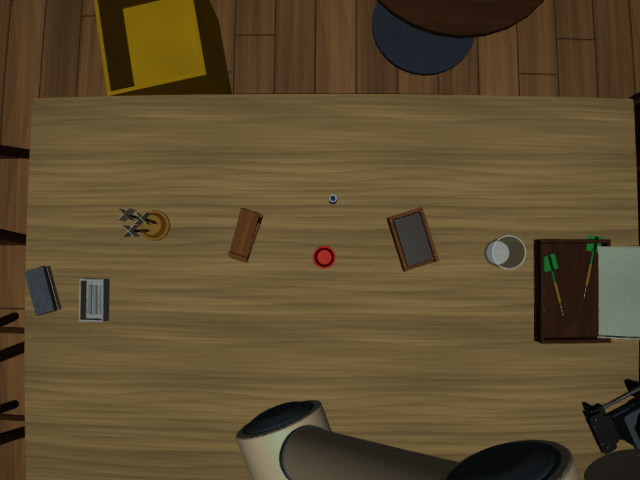

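View pics/scene0.png

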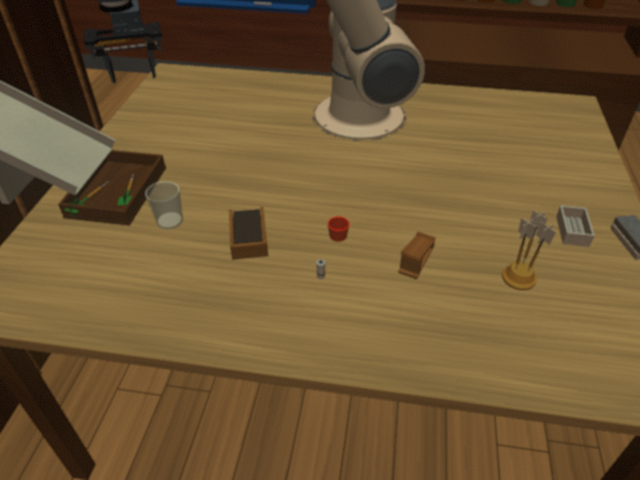

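The top view shows the slate box around (412,239), with its open front at the lower end near (421,265). The rest is around (246,235), the pot at (324,257), the sharpener at (333,199) and the tumbler at (505,252). The scene view agrees with this layout. Next I'll take close wrist views of the box and the rest.

```bash
cat > h.py <<'E'
from bench import ctrl
import cv2,numpy as np,json
np.set_printoptions(precision=4,suppress=True)
F=np.diag([1.,-1,-1,1])
def cam(n):
    p=ctrl.camera_params(n); K=np.array([[p['fx'],0,p['cx']],[0,p['fy'],p['cy']],[0,0,1]])
    if n=='wrist':
        T=np.eye(4);T[:3,:3]=ctrl.current_eef_rot();T[:3,3]=ctrl.current_tool_pos();T=T@p['T_tool_cam']
    else: T=p['pose']
    return K,np.array(p['D']),T@F      # OpenCV camera -> world
def snap(n,f):
    c=cam(n); im=ctrl.read_camera(n); cv2.imwrite(f'pics/{f}.png',im); np.savez(f'pics/{f}.npz',K=c[0],D=c[1],T=c[2]); return im
def load(f):
    z=np.load(f'pics/{f}.npz'); return z['K'],z['D'],z['T']
def onz(c,uv,z):
    K,D,T=c; n=cv2.undistortPoints(np.array(uv,float).reshape(-1,1,2),K,D)[:,0]
    d=np.c_[n,np.ones(len(n))]@T[:3,:3].T; o=T[:3,3]; return o+d*((z-o[2])/d[:,2])[:,None]
def proj(c,P):
    K,D,T=c; M=np.linalg.inv(T); return cv2.projectPoints(np.array(P,float).reshape(-1,3),cv2.Rodrigues(M[:3,:3])[0],M[:3,3],K,D)[0][:,0]
def down(yaw,tilt=0):
    """tool x along yaw; tilt>0: tool x raised (slope up along x)"""
    a,t=np.radians([yaw,tilt]); X=np.array([np.cos(a)*np.cos(t),np.sin(a)*np.cos(t),np.sin(t)])
    Y=np.array([np.sin(a),-np.cos(a),0]); return np.c_[X,Y,np.cross(X,Y)]
E
python3 - <<'E'
from h import *
c=cam('top')
b=onz(c,[(405,270),(438,261),(425,208),(388,218)],.04);print(b)
r=onz(c,[(230,258),(248,262),(263,213),(241,208)],.04);print(r)
print(onz(c,[(324,257),(333,199),(500,255),(155,225)],.02))
B=b.mean(0);R=r.mean(0)
d=b[2:].mean(0)-b[:2].mean(0);yb=np.degrees(np.arctan2(d[1],d[0]))
d=r[2:].mean(0)-r[:2].mean(0);yr=np.degrees(np.arctan2(d[1],d[0]));print(B,yb,R,yr)
for nm,P,y in (('wb',B,yb),('wr',R,yr)):
    ctrl.goto([P[0]-.06*np.cos(np.radians(y)),P[1]-.06*np.sin(np.radians(y)),.20],down(y)); ctrl.sleep(.2)
    snap('wrist',nm); print(ctrl.current_t(),ctrl.current_tool_pos())
E
```

```text
[[ 0.5261 -0.173   0.04  ]
 [ 0.5469 -0.2485  0.04  ]
 [ 0.6681 -0.219   0.04  ]
 [ 0.6447 -0.1341  0.04  ]]
[[0.551  0.2277 0.04  ]
 [0.5421 0.186  0.04  ]
 [0.6548 0.1527 0.04  ]
 [0.6662 0.2038 0.04  ]]
[[ 0.5548  0.0122  0.02  ]
 [ 0.6899 -0.0079  0.02  ]
 [ 0.5613 -0.3979  0.02  ]
 [ 0.6273  0.4118  0.02  ]]
[ 0.5964 -0.1936  0.04  ] 15.920905318900843 [0.6035 0.1925 0.04  ] -14.094808370231734
1.9667 [ 0.5386 -0.2107  0.2   ]
3.7583 [0.5456 0.2066 0.2   ]
```

View pics/wb.png

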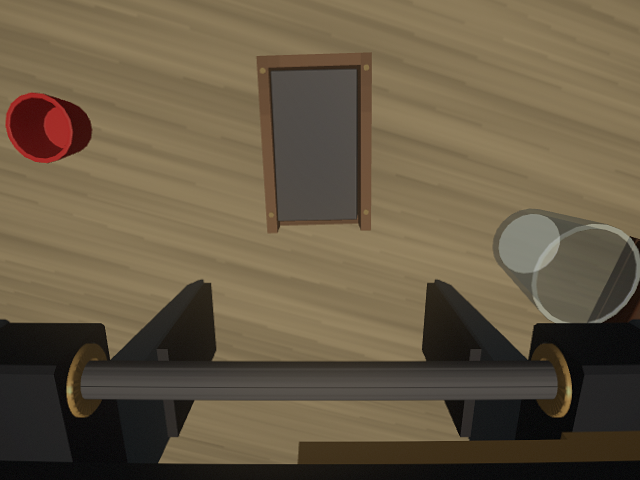

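View pics/wr.png

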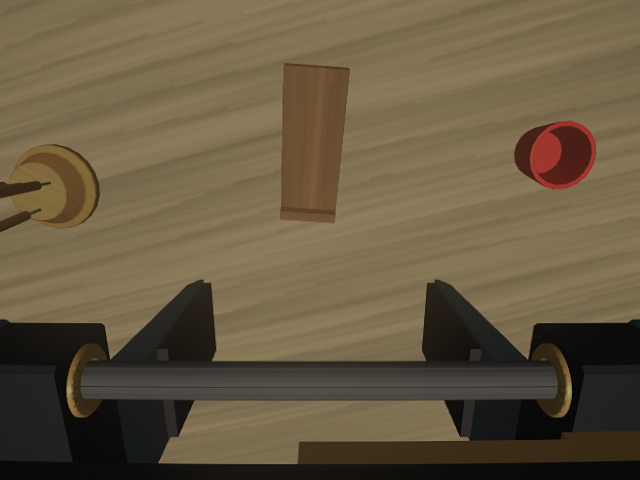

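The wrist view of the box shows the slate at about x 271-358, y 68-222, with the box's outer corners at (257,57), (371,53), (371,230) and (267,233). The rest's corners are at (285,63), (349,68), (334,222) and (280,219), and its lip is as wide as its face. I'll enlarge both views.

Run:
```python
import cv2,numpy as np
a=cv2.imread('pics/wb.png')[45:240,250:380];b=cv2.imread('pics/wr.png')[45:240,250:380]
o=cv2.resize(np.hstack([a,b]),None,fx=3,fy=3,interpolation=cv2.INTER_CUBIC)
cv2.imwrite('pics/crop.png',cv2.convertScaleAbs(o,alpha=1.6))
```

```text
(no output)
```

View pics/crop.png

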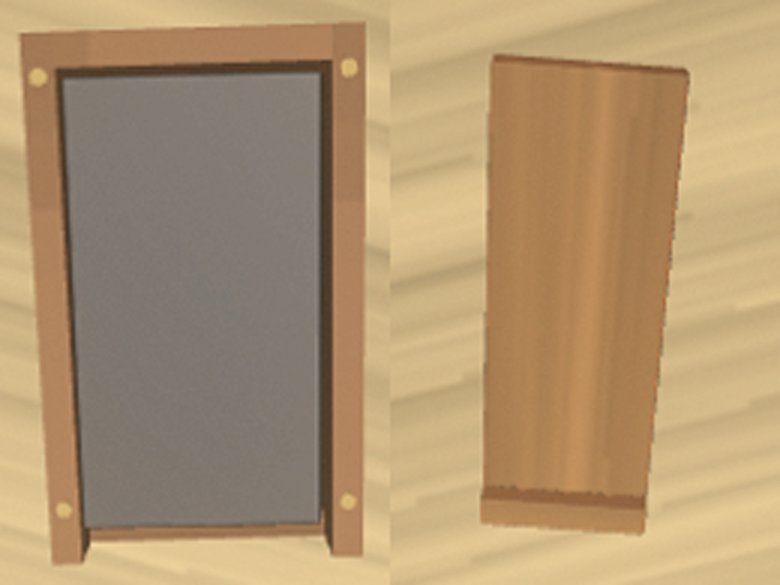

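```bash
cat > fit.py <<'E'
from h import *
from scipy.optimize import least_squares
def X(p,L,tilt,z0):
    R=down(np.degrees(p[2]),tilt); R=np.c_[R[:,0],-R[:,1],-R[:,2]]   # z up, y left
    return np.array([p[0],p[1],z0])+np.array(L)/1000@R.T
def fit(c,L,uv,tilt,z0,p0):
    s=least_squares(lambda p:(proj(c,X(p,L,tilt,z0))-uv).ravel(),p0); return s.x,s.fun.reshape(-1,2)
if __name__=='__main__':
    u=lambda a,o=0:np.array([(250+(x-o)/3-.33,45+y/3-.33) for x,y in a])
    cb,cr=load('wb'),load('wr'); out={}
    for n,c,L,uv,t,z,p0 in (
     ('slate',cb,[(55,31,42),(55,-31,42),(-55,-31,42),(-55,31,42)],u([(60,73),(320,73),(322,522),(85,527)]),0,0,[.6,-.19,.27]),
     ('box',cb,[(65,41,40),(65,-41,40),(-65,-41,40),(-65,41,40)],u([(21,34),(366,22),(362,556),(52,564)]),0,0,[.6,-.19,.27]),
     ('rest',cr,[(108,22,0),(108,-22,0),(-8,-22,8),(-8,22,8),(0,22,8),(0,-22,8)],u([(490,57),(689,71),(643,534),(482,523),(484,500),(645,510)],390),20,.028,[.55,.2,-.25])):
        p,r=fit(c,L,uv,t,z,p0); print(n,p[:2],np.degrees(p[2]));print(r); out[n]=p.tolist()
    json.dump(out,open('est.json','w'))
    # top-view check
    ct=cam('top')
    print(proj(ct,X(out['box'],[(65,41,40),(65,-41,40),(-65,-41,40),(-65,41,40)],0,0)),proj(ct,X(out['rest'],[(108,22,0),(108,-22,0),(-8,-22,8),(-8,22,8)],20,.028)))
E
python3 fit.py
```

```text
slate [ 0.5974 -0.1916] 17.169854576624125
[[ 0.2045  0.9855]
 [ 0.4932 -1.2316]
 [-0.2554  0.0865]
 [-0.5044  0.2255]]
box [ 0.5978 -0.1924] 17.32675722003844
[[-0.2458 -0.2922]
 [-0.0102  0.4072]
 [ 0.1477 -0.0368]
 [ 0.1345 -0.0965]]
rest [0.5616 0.2107] -18.026798232999514
[[-0.0516  0.8882]
 [-0.0909  0.9493]
 [ 0.6068 -0.3131]
 [-0.3237 -0.2246]
 [-0.8962 -1.066 ]
 [ 0.7903 -0.7537]]
[[387.9246 216.6983]
 [422.0139 206.2608]
 [439.033  260.5366]
 [404.8403 271.1173]] [[240.7062 207.5548]
 [259.0486 213.63  ]
 [245.4894 260.6825]
 [227.5857 254.6426]]
```

Run:
```python
from h import *
e=json.load(open('est.json')); x,y,a=e['box']; ax=np.array([np.cos(a),np.sin(a),0]); R=down(np.degrees(a))
P=np.array([x,y,0])+.012*ax
ctrl.goto(P+[0,0,.12],R); ctrl.command_gripper(0.0)
ctrl.move_l(P+[0,0,.050],vel=.1); ctrl.sleep(.2)
f0=ctrl.current_contact_force(); print(f0,ctrl.current_t(),ctrl.current_grip_width())
print(ctrl.move_l(P+[0,0,.036],vel=.008,contact_N=2.0))
for i in range(3):
    print(ctrl.current_contact_force()-f0,ctrl.current_tool_pos(),ctrl.current_t()); ctrl.sleep(.1)
np.save('f0.npy',f0)
```

```text
[0.5619 0.0158 0.2647] 7.6917 0.0030973542085756854
True
[-2.0402 -0.0243  7.5598] [ 0.6093 -0.1888  0.0423] 8.7083
[-1.4243  0.0385  7.1109] [ 0.6093 -0.1888  0.0423] 8.8083
[-0.6258 -0.0209  6.654 ] [ 0.6093 -0.1888  0.0423] 8.9083
```

Run:
```python
from h import *
f0=np.load('f0.npy')
F=lambda:np.mean([(ctrl.sleep(.02),ctrl.current_contact_force()-f0)[1] for _ in range(5)],0)
p=np.array(ctrl.current_tool_pos())
print(F())
for dz in (.0001,.0002):
    ctrl.move_l(p+[0,0,dz],vel=.005); print(dz,F(),ctrl.current_tool_pos(),ctrl.current_t())
```

```text
[-0.8503  0.0838  7.2634]
0.0001 [-0.2896 -0.1691  0.6989] [ 0.6093 -0.1888  0.0423] 9.475
0.0002 [-0.5756 -0.159  -0.1389] [ 0.6093 -0.1888  0.0424] 9.8083
```

```bash
cat > drag.py <<'E'
from h import *
import sys
e=json.load(open('est.json')); a=e['box'][2]; ax=np.array([np.cos(a),np.sin(a),0])
f0=np.load('f0.npy'); N,step=int(sys.argv[1]),float(sys.argv[2])
F=lambda:np.mean([(ctrl.sleep(.015),ctrl.current_contact_force()-f0)[1] for _ in range(3)],0)
p=np.array(json.load(open('cmd.json'))) if len(sys.argv)<4 else np.array(ctrl.current_tool_pos())+[0,0,float(sys.argv[3])]
K=60e3
def settle(p,n=8):
    for _ in range(n):
        f=F()[2]
        if 4.3<f<5.6: break
        p=p+[0,0,np.clip((f-4.9)/K,-.00006,.0002)]; ctrl.move_l(p,vel=.004)
    return p,F()
p,f=settle(p,14); print('start',f,p*1000)
if 3.8<f[2]<6.2:
    for i in range(N):
        p=p-step*ax; hit=ctrl.move_l(p,vel=.02)
        g=F(); p,f=settle(p,4); print(i,g,f,np.round(p[2]*1e3,3))
        if not 3.5<f[2]<6.5: break
print(ctrl.current_t(),ctrl.current_tool_pos()); json.dump(p.tolist(),open('cmd.json','w'))
E
python3 drag.py 3 .0015 0
```

```text
start [-2.0232 -0.0545  4.6553] [ 609.2639 -188.809    42.1872]
0 [-0.3287 -0.5343  4.585 ] [-0.2683 -0.5342  5.0222] 42.187
1 [-0.4084  0.0358  5.0872] [-0.2606 -0.2788  5.3142] 42.187
2 [-0.2538 -0.355   4.8238] [-0.429  -0.8622  5.8535] 42.187
12.6083 [ 0.6049 -0.1903  0.0423]
```

```bash
python3 drag.py 4 .004
python3 - <<'E'
from h import *
im=snap('wrist','d1'); a=im[20:320,170:470]; t=ctrl.read_camera('top'); 
e=json.load(open('est.json'))
from fit import X
c=cam('top'); b=cv2.resize(t[190:290,215:275],None,fx=5,fy=5,interpolation=cv2.INTER_CUBIC)
q=proj(c,X(e['rest'],[(108,22,0),(108,-22,0),(-8,-22,8),(-8,22,8)],20,.028)); q=((q-[215,190]+.5)*5).astype(np.int32)
cv2.polylines(b,[q],True,(0,255,0),1)
a=cv2.resize(a,(500,500),interpolation=cv2.INTER_CUBIC)
cv2.imwrite('pics/d1v.png',cv2.convertScaleAbs(np.hstack([a,b]),alpha=1.5))
E
```

```text
start [ 0.1194 -0.3911  5.5623] [ 604.9681 -190.1492   42.1872]
0 [-1.1266 -0.7288  6.5457] [-1.1893 -1.1763  5.4856] 42.244
1 [-1.6552 -0.6042  6.3886] [-1.4528 -1.3217  5.8122] 42.285
2 [-1.4187 -1.0666  5.9798] [-1.4585 -1.1705  5.0325] 42.308
3 [-1.9482 -0.5683  5.4733] [-2.0627 -0.6708  5.2792] 42.335
17.1083 [ 0.589  -0.195   0.0423]
```

View pics/d1v.png

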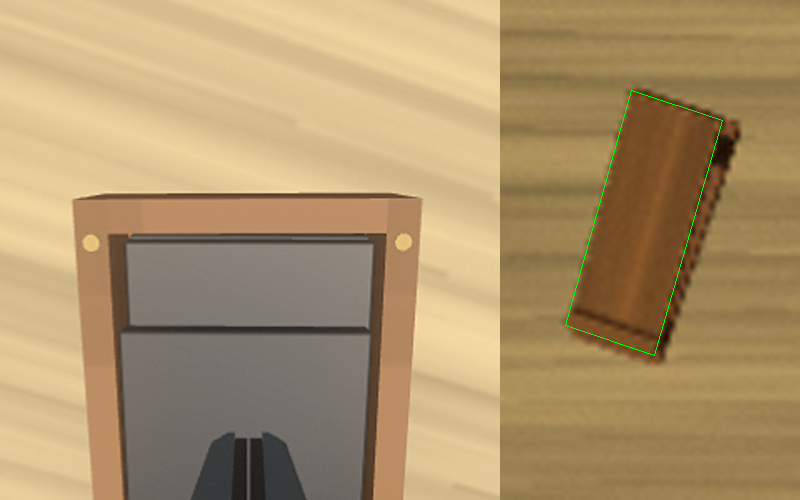

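The left panel shows the top slate's rear edge at y≈328 and slate_2's at y≈240, still up against the back wall, so the slate has slid about 21 mm and slate_2 hasn't moved. The right panel shows the rest fit matching the top view. I'll carry on sliding.

```bash
python3 drag.py 6 .004
python3 - <<'E'
from h import *
p=np.array(ctrl.current_tool_pos()); e=json.load(open('est.json')); x,y,a=e['box']; ax=np.array([np.cos(a),np.sin(a),0])
ctrl.move_l(p+[0,0,.004],vel=.02); ctrl.move_l(p+[0,0,.09],vel=.15)
Q=np.array([x,y,0])-.10*ax; Q[2]=.17
ctrl.goto(Q,down(np.degrees(a))); ctrl.command_gripper(1.0); ctrl.sleep(.1)
im=snap('wrist','d2'); print(ctrl.current_t(),ctrl.current_contact_force())
cv2.imwrite('pics/d2v.png',cv2.convertScaleAbs(cv2.resize(im[0:300,210:430],None,fx=2,fy=2,interpolation=cv2.INTER_CUBIC),alpha=1.6))
E
```

```text
start [-2.1694 -0.9194  5.1225] [ 589.6941 -194.9143   42.3353]
0 [-1.866  -0.57    5.1554] [-1.5528  0.3138  4.2304] 42.335
1 [-1.4069  0.0304  4.1093] [-1.8024  0.0641  3.7337] 42.299
2 [-1.3365  0.0778  3.0596] [-1.2511 -1.1298  4.7005] 42.273
3 [-2.1695 -0.7957  4.2997] [-1.6044 -0.5651  4.9634] 42.273
4 [-1.6211 -0.2671  4.9254] [-1.5757 -0.4535  4.8913] 42.273
5 [-2.1381 -0.3777  5.2142] [-1.6046 -0.8102  5.4356] 42.273
21.2083 [ 0.5665 -0.2021  0.0423]
24.2333 [ 0.526  -0.5239 -0.5947]
```

View pics/d2v.png

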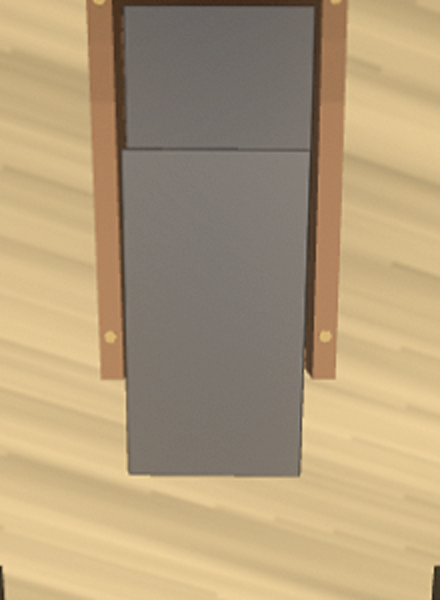

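Run:
```python
from h import *
from fit import fit
e=json.load(open('est.json'))
uv=np.array([(360,238),(273.5,237),(271,74.5),(365,74.5)])[[1,0,3,2]]-.25
p,r=fit(load('d2'),[(-55,31,42),(-55,-31,42),(55,-31,42),(55,31,42)],uv,0,0,e['slate']); print(p[:2],np.degrees(p[2]));print(r)
a=e['box'][2]; d=p[:2]-e['box'][:2]; print('rel',d@[np.cos(a),np.sin(a)],d@[-np.sin(a),np.cos(a)])
a=p[2]; ax=np.array([np.cos(a),np.sin(a),0]); R=down(np.degrees(a)); G=np.r_[p[:2],0]-.042*ax
json.dump(p.tolist(),open('sl.json','w'))
ctrl.goto(G+[0,0,.07],R); ctrl.move_l(G+[0,0,.021],vel=.06); ctrl.sleep(.1)
f=ctrl.current_contact_force(); ctrl.command_gripper(0.0); 
print(f,ctrl.current_contact_force(),ctrl.current_grip_width()*91,ctrl.current_grasp_force())
ctrl.move_l(G+[0,0,.026],vel=.02); ctrl.sleep(.1); print(ctrl.current_contact_force()-f,ctrl.current_wrist_torque())
ctrl.move_l(G+[0,0,.10],vel=.08); ctrl.sleep(.2); print(ctrl.current_contact_force()-f,ctrl.current_wrist_torque())
im=snap('wrist','g1'); c=cam('scene'); s=ctrl.read_camera('scene'); print(ctrl.current_t(),ctrl.current_grip_width()*91)
q=proj(c,[G+[0,0,.12]])[0].astype(int); s=s[q[1]-60:q[1]+60,q[0]-60:q[0]+60]
cv2.imwrite('pics/g1v.png',cv2.convertScaleAbs(np.hstack([cv2.resize(im[0:400,160:480],(400,500)),cv2.resize(s,(400,500),interpolation=cv2.INTER_CUBIC)]),alpha=1.5))
```

```text
[ 0.555  -0.2047] 16.836820603177557
[[ 0.2527  0.4621]
 [-0.0912  0.1343]
 [ 0.6331  0.1587]
 [-0.7814 -0.6174]]
rel -0.04454455035496822 0.0010095971000371833
[ 0.1549  0.1923 -0.8831] [ 1.0977 -0.1617  0.4679] 61.40247425923027 29.999159574508667
[-0.1969  0.8112 -0.9822] [-0.0314  0.0461  0.0199]
[-0.227  -0.1569 -0.63  ] [0.0134 0.0855 0.0092]
28.2167 61.537251741399174
```

View pics/g1v.png

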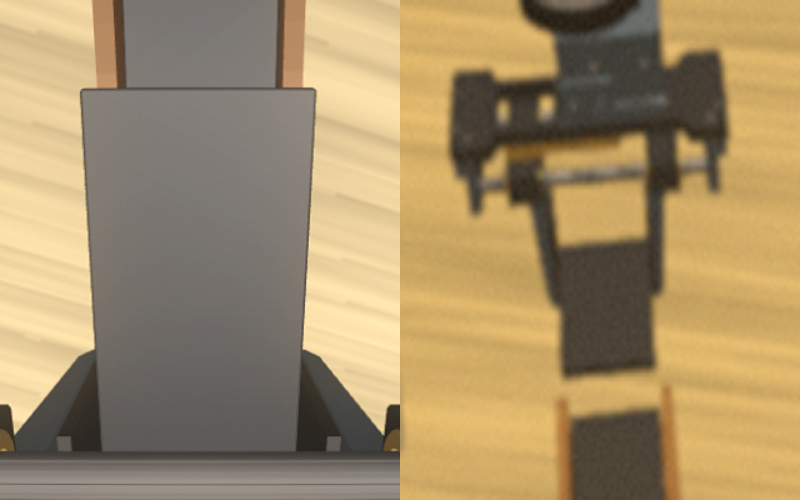

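The slate is held flat, square and centred: rear corners at crop (81,90) and (315,90). I'll check it for sag, then move to the rest.

```bash
cat > place.py <<'E'
from h import *
e=json.load(open('est.json')); x,y,a=e['rest']
R=down(np.degrees(a),20); O=np.array([x,y,.028]); fx,fz=R[:,0],-R[:,2]; fy=-R[:,1]
def tcp(px,up=0,py=0):  # slate origin at (px,py,up) on the face, as gripped (mm)
    return O+px/1e3*fx+py/1e3*fy+up/1e3*fz-.042*fx-.013*fz
E
python3 - <<'E'
from place import *
from scipy.optimize import least_squares
# sag: rear-edge pixels in the tool frame
K,D,T=load('g1'); p=ctrl.camera_params('wrist'); c=(K,D,np.array(p['T_tool_cam'])@F)
uv=np.array([(224.8,72),(412,72)])
def m(q): # y offset, yaw, length of rear edge, tool z of top rear edge
    return [(q[2]-31*q[1]*s*0,q[0]+s*.031,q[3]) for s in (-1,1)]
s=least_squares(lambda q:(proj(c,m(q))-uv).ravel(),[0,0,.097,-.021]); print(s.x,'expect .097 -.021',s.fun, proj(c,m([0,0,.097,-.021])))
t=ctrl.current_tool_pos()
ctrl.move_l(t+np.array([0,0,.10]),vel=.15)
ctrl.goto(tcp(58,70),R); ctrl.move_l(tcp(58,12),vel=.08); ctrl.sleep(.2)
print(ctrl.current_t(),ctrl.current_contact_force(),ctrl.current_grip_width()*91)
snap('wrist','p1'); s=ctrl.read_camera('scene'); q=proj(cam('scene'),[O+.05*fx])[0].astype(int)
s=s[q[1]-60:q[1]+60,q[0]-60:q[0]+60]; im=cv2.imread('pics/p1.png')
cv2.imwrite('pics/p1v.png',cv2.convertScaleAbs(np.hstack([cv2.resize(im[0:400,160:480],(400,500)),cv2.resize(s,(400,400),interpolation=cv2.INTER_CUBIC)[0:400].repeat(1,0) if 0 else cv2.resize(s,(400,500),interpolation=cv2.INTER_CUBIC)]),alpha=1.5))
E
```

```text
[ 0.0002 -0.0993  0.0966 -0.019 ] expect .097 -.021 [ 0.0006  0.0858  0.0004 -0.0858] [[222.8861  70.0127]
 [412.8411  69.8313]]
31.7833 [-0.7796  0.7112 -1.343 ] 61.70628102118298
```

View pics/p1v.png

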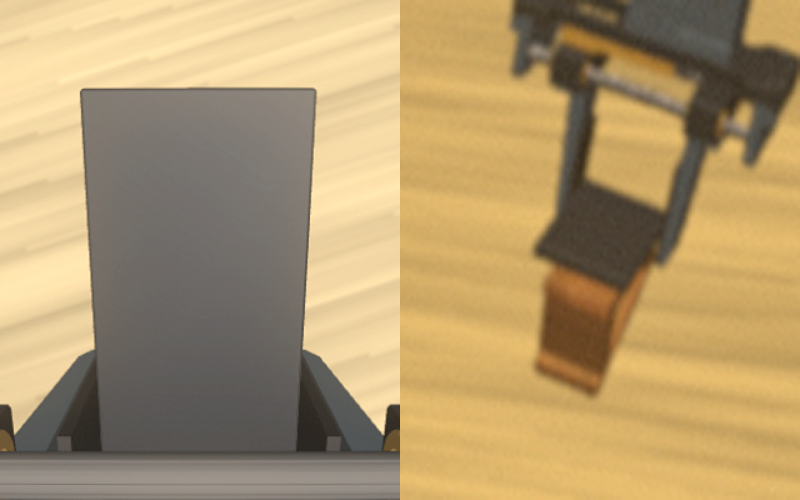

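The slate hangs square about 12 mm above the face, with about 1° of sag. Now I'll lower it with contact guarding.

```bash
cat >> place.py <<'E'
def where():
    d=np.array(ctrl.current_tool_pos())-tcp(0); return np.array([d@fx,d@fy,d@fz])*1e3
def show(l): f=ctrl.current_contact_force(); print(l,where(),'F face axes',f@fx,f@fy,f@fz,'t',ctrl.current_t())
E
python3 - <<'E'
from place import *
ctrl.move_l(tcp(58,4),vel=.03); ctrl.sleep(.15); show('pre')
print(ctrl.move_l(tcp(58,-4),vel=.008,contact_N=2.5)); ctrl.sleep(.1); show('touch')
E
```

```text
pre [58.0033  0.0067  4.0343] F face axes -0.6971604820836892 -0.569905064122168 -1.8165400501800084 t 32.45
True
touch [58.0128  0.0222 -0.0846] F face axes 1.8214945829732543 -0.5239294777201965 5.406477186272259 t 33.15
```

Run:
```python
from place import *
ctrl.move_l(tcp(58,.5),vel=.01); ctrl.sleep(.15); show('up')
print(ctrl.move_l(tcp(51,.5),vel=.008,contact_N=3)); ctrl.sleep(.1); show('lip')
```

```text
up [57.855  -0.0896  0.3911] F face axes -0.7886186786808639 0.013261371562600313 -0.8716226228120658 t 33.55
True
lip [54.322   0.0202  0.2361] F face axes 3.520448499444604 0.07576365686655481 -0.471510388492625 t 34.2
```

Run:
```python
from place import *
w=where(); b=w[0]+.15
ctrl.move_l(tcp(b,.4),vel=.01); ctrl.sleep(.1)
print(ctrl.move_l(tcp(b,-2),vel=.006,contact_N=2)); ctrl.sleep(.1); show('down')
ctrl.command_gripper(1.0); ctrl.sleep(.2); show('open')
ctrl.move_l(tcp(b,60),vel=.06); ctrl.move_l(tcp(b-60,110),vel=.15); ctrl.sleep(.1)
im=snap('wrist','r1'); print(ctrl.current_t(),ctrl.current_grip_width())
t=ctrl.read_camera('top')
cv2.imwrite('pics/r1v.png',cv2.convertScaleAbs(np.hstack([cv2.resize(im[20:320,200:440],(400,500)),cv2.resize(t[190:290,360:440],(400,500),interpolation=cv2.INTER_CUBIC)]),alpha=1.5))
```

```text
True
down [54.4081 -0.0332 -0.1109] F face axes 0.17090548399171662 -1.311542639214418 5.919343869322181 t 34.8917
open [54.2592 -0.128  -0.3436] F face axes -0.30379044306364394 0.8916702994478121 0.2604650789698582 t 35.7167
37.6917 0.9986555204073863
```

View pics/r1v.png

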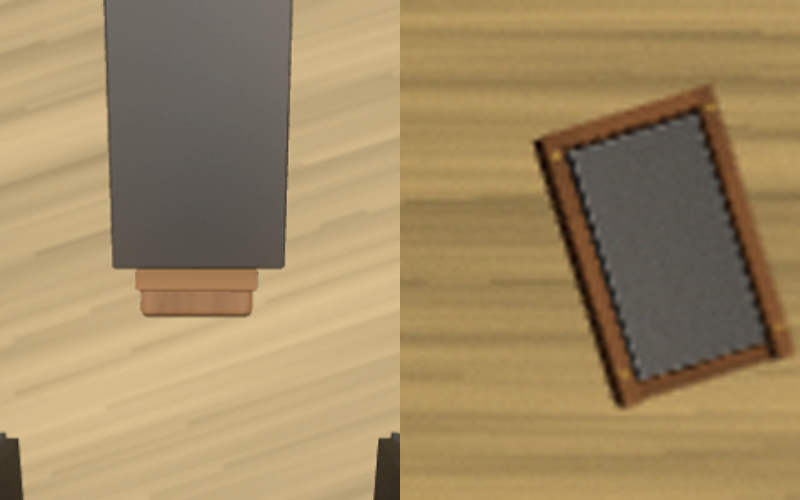

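The slate lies square with its lower edge at y≈268, against the lip. Its centre is at x≈199 and the lip's is at 196.5, so it is less than 1 mm off centre. The stack in the box hasn't moved.

```bash
python3 -c "
from bench import ctrl
print(ctrl.sign_off())"
```

```text
the job is handed in; nothing more can be done
None
```

The job is handed in: the top slate was slid out about 44 mm under roughly 5 N (brief readings up to 6.5 N), then set flat on the rest, square, against the lip and within about 1 mm of centre. The slates under it showed no visible shift, nothing else was knocked, and the last clock reading before sign-off was 37.7 s.

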